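Set the roller press: thickness dial to four, pressure screw a quarter turn off its seat

ROBOT

A 6-joint arm with a two-finger parallel gripper is mounted at the origin on the work surface. World frame = base frame: x ahead of the robot, y to its left, z up, the work surface at z = 0. Lengths are in mm, angles in degrees, forces in N, time in s.
With the tool pointing down it reaches from about 300 to 850 mm from the base axis. Payload 4.2 kg.
Tool frame: the origin (TCP) lies midway between the tips of the shut fingers; the grasp point (between the pads) lies 19 mm behind it (env.grip_depth is the distance from the TCP to the grasp point, in mm); z points along the fingers, y is the line along which they close (so a half turn about z gives the same grasp; the last joint's range is limited). The gripper opens to 91 mm and grips with 3 to 60 N. Pads are 32 mm wide; open, the fingers measure 118 mm over their backs; the gripper's body (76 mm by 178 mm) begins 60 mm behind the grasp point.
Start: joints at [66.291, 18.312, 89.639, -0, 72.044, -1.146], TCP at [220.631, 531.004, 213.976] pointing down, gripper open.
Joint ranges: [-177.97, 177.97], [-48.28, 115.42], [12.27, 149.76], [-77.06, 257.06], [2.81, 150.46], [-146.56, 146.56]. Speed limits (degrees/s): [147.25, 147.25, 180, 180, 180, 180].

INTERFACE

Orientations are given as [roll, pitch, yaw] about the fixed x, y, z axes, in that order (R = Rz(yaw) Ry(pitch) Rx(roll)).
In Python, from workcell import env, eyes gives the robot as it stands.
- The arm moves only by the tool send_rows, never from a script. Its argument "motion" is a list of rows, each a list of 7 numbers: the shift along the world's x, y, z normalised to -1 to 1, where 1 is 0.5 m, then the turn, a rotation vector about the world's x, y, z normalised to -1 to 1, where 1 is 60 degrees, then the opening, from -1 (shut) to 1 (fully open). A call has 1 to 20 rows; each row is the pose to reach, as a shift and turn from the pose commanded when the call began; what a row does not reach only later rows make up. A row lasts 1/8 s, in which the tool goes at most 62.5 mm and 10.7 degrees, less where a joint would pass 70% of its speed; a pose out of reach is approached as far as the arm can. A call with a number of a shift or a turn outside -1 to 1 is refused whole. A call with a gripper value outside its range is refused whole. The fingers move at their own pace and stop on an object; "squeeze" is the grip in N (left out, the last holds). Time passes only in rows, so rows that repeat a pose let the fingers close. It gives the time, the measured TCP pose, the force, the opening and the grip force at its end, in the units of the state.
- env.state(): the state, without advancing time (a new reading comes with each control period).
- eyes.grab_frame(name): name is "scene" or "top" or "wrist"; returns a dict with "pixels" (400x640x3 uint8, red, green, blue), "depth" (400x640 float32, mm along the optical axis (not along the pixel's ray), 0 where there is no reading), "fx", "fy", "cx", "cy" (pixels), "R" (3x3) and "t" (3): a world point X has camera coordinates R X + t; the wrist camera has in their place "T_tool_cam" (4x4, takes a point from camera to tool coordinates, whose origin is the TCP and whose axes are the flange's). Camera axes: x right, y down, z forward; pixel columns grow to the right and rows downward; lengths in mm; the calibration is good to about 2 mm. The wrist camera is an equidistant fisheye: a pixel r from the principal point sees the ray r / f radians off the axis. A picture is of the moment at which its call begins: read the wrist's pose just before it.
- env.job_done(): hands the job in; it is judged then, once.
The state is a dict: "time_s": time; "qpos": joint angles; "qvel": joint speeds; "effort": joint torques, N m; "ee_pos": TCP position; "ee_rot": TCP orientation; "force": force on the tool from outside, world axes, zero at the start; "torque": the same for the moment, N m; "gripper_width": finger opening in mm; "gripper_force": force on a finger pad.
Only numpy, scipy, OpenCV 4.12 (cv2) and the standard library are available. Lean on these libraries where they do the work, as an engineer would, in place of code of your own. Each camera call takes 0.05 s, during which the arm holds its last target. There are 200 camera calls.

TASK

Get the roller press ready for the next coaster: click the square thickness dial round to the row of four dots and let go of it. Then turn the wing screw clockwise until it seats, back it off a quarter turn, and finish while still gripping the screw there, so that a colleague can lock it. Leave everything else on the table where it is.

Things in the scene. Friction and masses are not known exactly. Their poses are not given: they have to be found in the camera images.
- dial_grip (a point): Thickness dial on the press's flat top, near its left (+y) end: upright square metal sleeve, 34 mm wide and tall, over a 50 mm round skirt. Point: on its vertical axis, 17 mm below the sleeve's top, 28 mm above the press's top. x: along the pointer (dark line on the top, white tick on the skirt); z up. Rows of one to six white dots round its robot side, one rightmost (-y), going clockwise from above.
- dial (a joint): Dial angle in rad, growing clockwise seen from above: 0 points at one dot, 0.524 at two, 1.047 at three, 1.571 at four, 2.094 at five, 2.618 at six, with end stops just beyond one and six. It clicks: a spring detent of about 0.1 N m pulls it to the nearest row. It starts at one, two or three.
- screw_grip (a point): Thumbscrew on the press's top, near its right (-y) end, 185 mm from the dial: steel wing 46 mm long, 10 mm thick, 26 mm tall, on a vertical stem. Point: on its axis at half the wing's height, 13 mm below the wing's top, 35 mm above the press's top, 27 mm above the 30 mm wide boss that the stem enters. x: along the wing, y: through its thickness, z up. It does not rise or sink as it turns.
- screw (a joint): Thumbscrew angle in rad, turned out from its seat: 0 is seated (a hard stop, reached turning clockwise seen from above), growing anticlockwise; 1.571 is a quarter turn off the seat. It starts 0.8 to 2.0 rad out and can go out to 2.8. It turns with about 0.06 N m of friction and stays where it is left.
- press: Roller press, bolted down: grey base 250 x 370 mm, two cheeks, two rubber rollers, aluminium bridge 142 mm deep (x) by 370 mm wide (y), its flat top 138 mm above the table. Origin on the table under the bridge's middle; x away from the operator's side, y to the left, z up. Feed shelf on the robot's side, 60 mm high; the crank at the right end is lower than 100 mm.
- cup_a: paper cup standing upside down beside the press, 68 mm wide, 82 mm high; a bystander, to be left alone. Origin at its underside, upright.
- cup_b: second upside-down paper cup, behind the press, same size; a bystander, to be left alone. Origin at its underside, upright.
- clear_cup: clear plastic cup, 72 mm wide, 70 mm high, behind the press; a bystander, to be left alone. Origin at its underside, upright.
- tile: blue-topped cork coaster, 70 x 100 x 9 mm, lying on the press's feed shelf; a bystander, to be left alone. Origin at its underside.
- tiles: stack of four coasters, 100 x 100 x 36 mm, beside the press; a bystander, to be left alone. Origin at its underside.
- scissors: scissors lying flat in front of the press, 150 mm long; a bystander, to be left alone. Origin at its underside.
- brush: brush lying flat in front of the press; a bystander, to be left alone. Origin at its underside.

How it is judged:
By the outcome, as a careful person would: the job done as asked, in the order asked, and still so for the second after the job is handed in, while the arm keeps its last pose, push and grip.
It also fails if it takes over 64 s, if anything falls off the work surface, if the arm or the gripper's body presses on something with over 40 N, if the wrist force passes 120 N, or if a joint passes its speed limit or range.

## Working session

There is one attempt and no reset: what is moved stays moved. The work goes in short steps, Python scripts to look and compute and a tool call to move; the robot and the scene stay as the last step left them, time stands still between calls to the robot, and variables do not carry over. Pictures are saved under pics/ and viewed, at most 10 in all, crops included, and the job is handed in when it is done.

Besides the shell and the picture viewer there is one more tool, called after "Request:" as a command line: name --pt "numbers of a row" for each row, then --argument value for the rest. send_rows: Moves the arm, as the interface text tells. Its arguments: {"type":"object","properties":{"motion":{"type":"array"},"squeeze":{"type":"number"}},"required":["motion"]}

```bash
mkdir -p pics; ls
python3 - <<'E'
from workcell import env, eyes
import cv2,numpy as np
s=env.state(); print(s)
for n in ("top","scene"):
    f=eyes.grab_frame(n); cv2.imwrite(f"pics/{n}0.png",f["pixels"][:,:,::-1]); np.savez(f"pics/{n}0.npz",**f)
    print(n,f["fx"],f["fy"],f["cx"],f["cy"],np.round(f["R"],3).tolist(),f["t"])
E
```

```text
pics
{'time_s': 0.0, 'qpos': array([ 6.62901445e+01,  1.83515216e+01,  8.97071145e+01, -1.72190995e-03,
        7.20412841e+01, -1.14764442e+00]), 'qvel': array([-0.02190815,  0.01595471, -0.03833327,  0.04183289,  0.02222152,
       -0.02894622]), 'effort': array([-1.06689797e-03, -4.12469172e+01, -2.31967092e+01,  7.25403079e-02,
        4.59015893e-02, -1.46850643e-04]), 'ee_pos': array([220.44361175, 530.52556591, 213.11665795]), 'ee_rot': array([-1.79900067e+02, -3.64522892e-04,  1.57438321e+02]), 'force': array([-0.1066585, -0.1633437,  0.1711799]), 'torque': array([-0.02194842, -0.01912226,  0.04804925]), 'gripper_force': 0.0, 'gripper_width': 91.20828514860717}
top 481.0702743655678 481.0702743655678 319.502403831715 197.27474819508143 [[-0.018, -1.0, -0.014], [-0.986, 0.02, -0.168], [0.168, 0.011, -0.986]] [  14.95519662  590.92289367 1233.58419168]
scene 409.55405933674376 409.55405933674376 324.1335649069103 202.38057813931422 [[-0.527, 0.85, 0.004], [0.551, 0.345, -0.76], [-0.647, -0.398, -0.65]] [ 312.9001356  -244.1833696  1662.79861979]
```

View pics/top0.png

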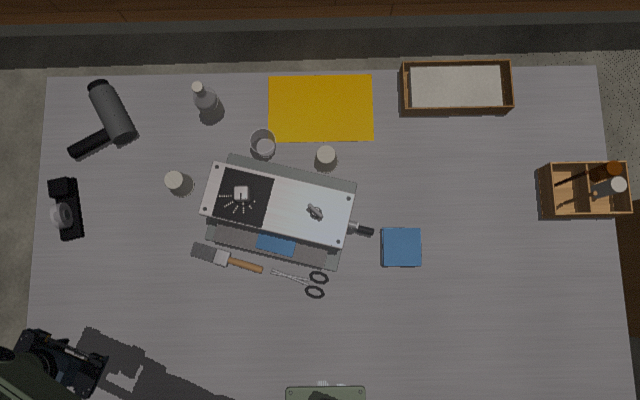

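View pics/scene0.png

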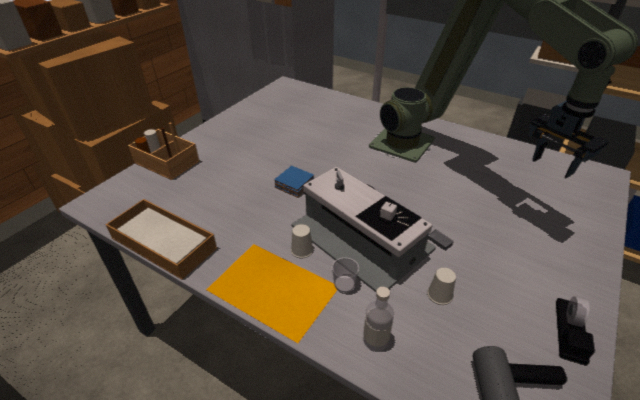

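The top view shows the press with the dial near (240,193), the screw near (315,212), cups at (178,183), (325,157) and (263,143), and the blue stack at (402,247). I'll get coarse positions from it.

```bash
cat > h.py <<'E'
import numpy as np, cv2
from scipy.spatial.transform import Rotation as Ro
def cast(f,uv,z):
    "pixel -> world point on the plane of height z (scene/top)"
    d=f["R"].T@np.array([(uv[0]-f["cx"])/f["fx"],(uv[1]-f["cy"])/f["fy"],1]); c=-f["R"].T@f["t"]
    return c+d*(z-c[2])/d[2]
def wcast(f,s,uv,z):
    "wrist fisheye pixel -> world point on the plane of height z"
    x=np.array([uv[0]-f["cx"],uv[1]-f["cy"]]); r=np.hypot(*x); th=r/f["fx"]
    d=np.r_[x/max(r,1e-9)*np.sin(th),np.cos(th)]
    Rt=Ro.from_euler("xyz",s["ee_rot"],degrees=True).as_matrix(); T=np.array(f["T_tool_cam"])
    c=Rt@T[:3,3]+s["ee_pos"]; d=Rt@T[:3,:3]@d
    return c+d*(z-c[2])/d[2]
E
python3 - <<'E'
import numpy as np,cv2
from h import *
f=dict(np.load("pics/top0.npz"))
for n,uv,z in (("dial top",(240,192),183),("screw",(315,211),186),):print(n,cast(f,uv,z).round(1))
p=f["pixels"][140:300,160:390,::-1]
cv2.imwrite("pics/topc.png",cv2.resize(p,None,fx=3.4,fy=3.4,interpolation=cv2.INTER_CUBIC))
# depth based points on the press top and above
v,u=np.mgrid[150:260,190:370]; d=f["depth"][150:260,190:370]
C=np.stack([(u-f["cx"])/f["fx"]*d,(v-f["cy"])/f["fy"]*d,d],-1).reshape(-1,3)[d.ravel()>0]
W=(C-f["t"])@f["R"]
t=W[(W[:,2]>125)&(W[:,2]<148)]; r=cv2.minAreaRect(t[:,:2].astype(np.float32)); print("bridge",r,np.median(t[:,2]))
hi=(W[:,2]>160)
for lo,sel in (("left",W[:,1]>W[hi][:,1].mean()),("right",W[:,1]<=W[hi][:,1].mean())):
    q=W[hi&sel]; print(lo,len(q),q.mean(0).round(1),q.min(0).round(),q.max(0).round(),cv2.minAreaRect(q[:,:2].astype(np.float32)))
E
```

```text
dial top [585.1 192.8 183. ]
screw [535.1  13.6 186. ]
bridge ((563.146240234375, 110.70411682128906), (370.5136413574219, 142.87002563476562), 75.13378143310547) 138.30695344514962
left 221 [583.  191.2 178.1] [567. 175. 160.] [602. 209. 186.] ((584.445556640625, 191.486328125), (35.34075164794922, 34.032875061035156), 1.6608012914657593)
right 104 [536.   13.7 181.1] [520.  -3. 161.] [552.  30. 190.] ((536.7797241210938, 13.789857864379883), (43.040122985839844, 18.181514739990234), 62.69093322753906)
```

View pics/topc.png

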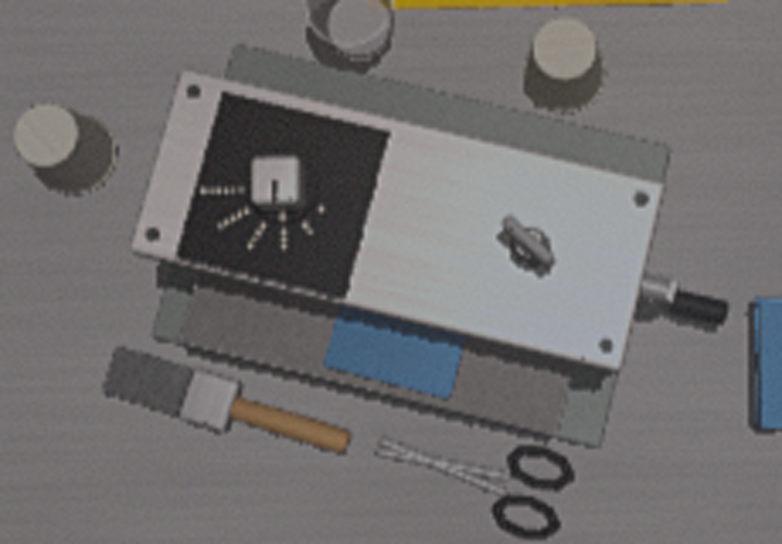

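The crop shows the pointer pointing straight down the image, at the third row (180° world against 180.1° computed from the bridge yaw of -14.9°). The wing lies at about 45° world. The distance between them (184 mm) and the heights agree with what was given. I'll move above them for a wrist view.

Request:
send_rows --pt "0 0 0.1 0 0 0 1" --pt "0.71 -0.74 0.17 0 0 -1 1" --pt "0.71 -0.74 0.17 0 0 -1 1" --pt "0.71 -0.74 0.17 0 0 -1 1" --pt "0.71 -0.74 0.17 0 0 -1 1" --pt "0.71 -0.74 0.17 0 0 -1 1" --pt "0.71 -0.74 0.17 0 0 -1 1" --pt "0.71 -0.74 0.17 0 0 -1 1" --pt "0.71 -0.74 0.17 0 0 -1 1" --pt "0.71 -0.74 0.17 0 0 -1 1" --pt "0.71 -0.74 0.17 0 0 -1 1" --pt "0.71 -0.74 0.17 0 0 -1 1" --pt "0.71 -0.74 0.17 0 0 -1 1" --pt "0.71 -0.74 0.17 0 0 -1 1" --squeeze 40

```text
time_s: 1.85
ee_pos: [575.0, 161.9, 299.2]
ee_rot: [180.0, -0.0, 97.5]
force: [-1.1, -0.5, 0.6]
gripper_width: 91.1
gripper_force: 0.0
```

Run:
```python
from workcell import env, eyes
import cv2,numpy as np
s=env.state(); f=eyes.grab_frame("wrist"); print(s["time_s"],s["ee_pos"],s["ee_rot"],s["qpos"],f["fx"],f["cx"],f["cy"],f["T_tool_cam"])
cv2.imwrite("pics/w1.png",f["pixels"][:,:,::-1]); np.savez("pics/w1.npz",ee_pos=s["ee_pos"],ee_rot=s["ee_rot"],**f)
```

```text
1.85 [575.01374677 161.94579466 299.22188288] [ 1.79981928e+02 -7.82905283e-03  9.75290132e+01] [1.46230850e+01 1.82066016e+01 7.76457661e+01 5.56638757e-03
 8.41287313e+01 7.09350453e+00] 309.70691628693146 317.7032011290987 199.3285116778807 [[ 4.39327557e-04 -9.65720734e-01 -2.59582877e-01  7.23146740e+01]
 [ 9.99999867e-01  3.53717571e-04  3.76508295e-04 -8.79690900e-01]
 [-2.71782842e-04 -2.59583008e-01  9.65720761e-01 -1.70384060e+02]
 [ 0.00000000e+00  0.00000000e+00  0.00000000e+00  1.00000000e+00]]
```

View pics/w1.png

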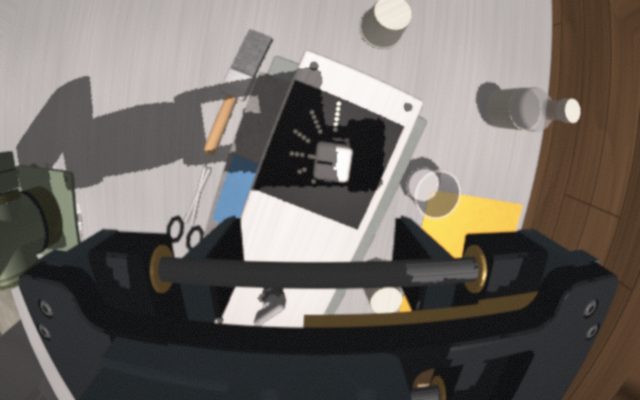

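The wrist view shows the dial at (332,162) with its pointer to the left at the three-dot row (297,155), and the wing partly visible at (270,305). I'll zoom in on the dial to find its corners.

Run:
```python
import cv2,numpy as np
f=np.load("pics/w1.npz"); p=f["pixels"][:,:,::-1]
a=cv2.resize(p[90:220,270:410],None,fx=4,fy=4,interpolation=cv2.INTER_CUBIC)
a=np.clip(a.astype(float)*1.5,0,255).astype(np.uint8)
cv2.imwrite("pics/w1c.png",a)
```

```text
(no output)
```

View pics/w1c.png

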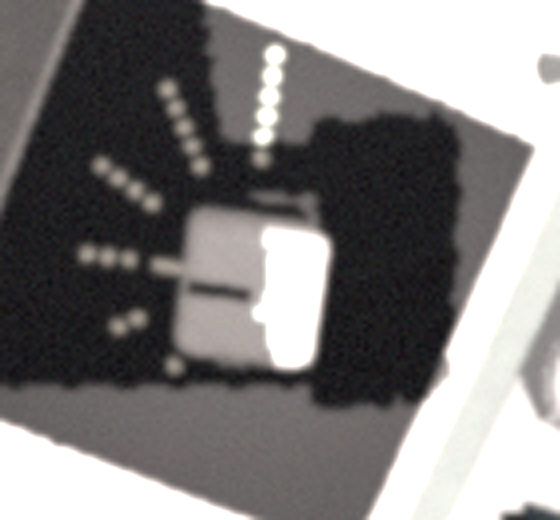

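The tick lines up with the three-dot row, so the dial starts at three and needs 30° clockwise. The sleeve's top corners lie at about (188,206), (330,230), (314,370) and (174,356) in the crop.

Run:
```python
from h import *
f=dict(np.load("pics/w1.npz"))
W=lambda a,z:wcast(f,f,(270+a[0]/4,90+a[1]/4),z)
P=np.array([W(a,183)[:2] for a in((188,206),(330,230),(314,370),(174,356))]); print(P.round(1),P.mean(0),cv2.minAreaRect(P.astype(np.float32)))
a,b=W((190,287),183),W((250,295),183); d=a-b; print("pointer deg",np.degrees(np.arctan2(d[1],d[0]))%360)
t=[W(a,138) for a in((86,254),(129,260),(118,327),(175,365),(100,163),(154,204),(166,88),(202,167),(275,54),(262,158))]
for i in (0,4,6,8):
    d=t[i]-t[{0:1,4:5,6:7,8:9}[i]]; print(np.degrees(np.arctan2(d[1],d[0]))%360,t[i].round(1))
# wing
for uv in((270,305),):print("wing",wcast(f,f,uv,186).round(1))
```

```text
[[567.  211.9]
 [600.4 210.9]
 [601.7 177.4]
 [568.4 176.3]] [584.36481361 194.11805492] ((584.3452758789062, 194.63619995117188), (33.341121673583984, 35.77521514892578), 2.204669952392578)
pointer deg 179.9709369284974
179.16696388679674 [541.8 192.1 138. ]
149.76206479339112 [542.6 217.  138. ]
121.79264273711932 [557.5 239.1 138. ]
90.80037816127592 [584.8 252.  138. ]
wing [538.6  31.7 186. ]
```

Request:
send_rows --pt "0.018 0.062 0 0 0 -0.12 1" --pt "0.018 0.062 0 0 0 -0.12 1" --pt "0.018 0.062 -0.1 0 0 -0.12 1" --pt "0.018 0.062 -0.16 0 0 -0.12 1" --pt "0.018 0.062 -0.22 0 0 -0.12 1" --pt "0.018 0.062 -0.26 0 0 -0.12 1" --pt "0.018 0.062 -0.286 0 0 -0.12 1" --pt "0.018 0.062 -0.286 0 0 -0.12 1" --pt "0.018 0.062 -0.286 0 0 -0.12 1" --squeeze 20

```text
time_s: 3.02
ee_pos: [585.2, 192.1, 157.0]
ee_rot: [179.9, -0.0, 90.3]
force: [-0.6, -0.7, -0.3]
gripper_width: 91.2
gripper_force: 0.0
```

Request:
send_rows --pt "0 0 0 0 0 0 -0.1" --pt "0 0 0 0 0 0 -0.4" --pt "0 0 0 0 0 0 -0.6" --pt "0 0 0 0 0 0 -0.6" --pt "0 0 0 0 0 0 -0.6" --pt "0 0 0 0 0 0 -0.6" --pt "0 0 0 0 0 0 -0.6" --pt "0 0 0 0 0 0 -0.6"

```text
time_s: 4.03
ee_pos: [585.0, 192.1, 156.0]
ee_rot: [179.9, -0.0, 90.2]
force: [1.4, 0.2, -0.7]
gripper_width: 33.5
gripper_force: 20.0
```

Run:
```python
from workcell import env
s=env.state(); print({k:np.round(v,2) for k,v in s.items()} if 0 else s)
```

```text
{'time_s': 4.025, 'qpos': array([ 1.71086419e+01,  2.41899648e+01,  8.91666886e+01, -9.44117509e-03,
        6.65909295e+01,  1.68743805e+01]), 'qvel': array([-0.01377994, -0.01017856,  0.06965045,  0.00707103, -0.00941016,
       -0.10640829]), 'effort': array([ 3.39195365e-01, -4.64077771e+01, -2.17178446e+01,  1.90663151e-01,
        5.06908614e-01,  1.09116227e-04]), 'ee_pos': array([585.03198941, 192.05528108, 156.01723648]), 'ee_rot': array([ 1.79947324e+02, -6.92091821e-03,  9.02380116e+01]), 'force': array([ 1.36282707,  0.20089249, -0.73934992]), 'torque': array([-0.13752844, -0.15098797,  0.01427825]), 'gripper_force': 19.998743534088135, 'gripper_width': 33.455579887939386}
```

Clean grasp with little side force. Now 30° clockwise.

Request:
send_rows --pt "0 0 0 0 0 -0.08 -0.6" --pt "0 0 0 0 0 -0.16 -0.6" --pt "0 0 0 0 0 -0.24 -0.6" --pt "0 0 0 0 0 -0.32 -0.6" --pt "0 0 0 0 0 -0.4 -0.6" --pt "0 0 0 0 0 -0.46 -0.6" --pt "0 0 0 0 0 -0.5 -0.6" --pt "0 0 0 0 0 -0.5 -0.6" --pt "0 0 0 0 0 -0.5 -0.6" --pt "0 0 0 0 0 -0.5 -0.6"

```text
time_s: 5.28
ee_pos: [584.1, 192.3, 156.0]
ee_rot: [-179.9, 0.0, 60.3]
force: [-1.6, 2.0, 0.4]
gripper_width: 34.0
gripper_force: 20.0
```

Run:
```python
from workcell import env
s=env.state(); print(s["ee_rot"],s["torque"],s["force"],s["gripper_width"])
```

```text
[-1.79939472e+02  8.83241141e-03  6.02538526e+01] [ 0.19519948  0.48755904 -0.02572432] [-1.55911803  2.04555276  0.40891347] 34.03517162771365
```

The torque is near zero, so it sits in the detent at four. I'll release, rise, and turn the tool toward the wing's direction (yaw 225°), starting with the first 60°.

Request:
send_rows --pt "0 0 0 0 0 0 0.2" --pt "0 0 0 0 0 0 1" --pt "0 0 0 0 0 0 1" --pt "0 0 0 0 0 0 1" --pt "0 0 0.06 0 0 0 1" --pt "0 0 0.14 0 0 0 1" --pt "0 0 0.24 0 0 0 1" --pt "0.0 -0.2 0.29 0 0 0.9 1" --pt "0.0 -0.25 0.29 0 0 0.9 1" --pt "0.0 -0.25 0.29 0 0 0.9 1" --pt "0.0 -0.25 0.29 0 0 0.9 1" --pt "0.0 -0.25 0.29 0 0 0.9 1" --pt "0.0 -0.25 0.29 0 0 0.9 1" --pt "0.0 -0.25 0.29 0 0 0.9 1"

```text
time_s: 7.02
ee_pos: [584.6, 67.0, 300.9]
ee_rot: [180.0, 0.0, 114.1]
force: [-0.0, -0.3, 0.1]
gripper_width: 91.2
gripper_force: 0.0
```

Request:
send_rows --pt "0 0 0 0 0 0.9 1" --pt "0 0 0 0 0 0.9 1" --pt "0 0 0 0 0 0.9 1" --pt "0 0 0 0 0 0.9 1" --pt "0 0 0 0 0 0.9 1" --pt "0 0 0 0 0 0.9 1" --pt "0 0 0 0 0 0.9 1"

```text
time_s: 7.9
ee_pos: [584.6, 67.1, 300.9]
ee_rot: [180.0, -0.0, 168.1]
force: [-0.8, 0.9, 0.7]
gripper_width: 91.1
gripper_force: 0.0
```

Request:
send_rows --pt "0 0 0 0 0 0.95 1" --pt "0 0 0 0 0 0.95 1" --pt "0 0 0 0 0 0.95 1" --pt "0 0 0 0 0 0.95 1" --pt "0 0 0 0 0 0.95 1" --pt "0 0 0 0 0 0.95 1" --pt "0 0 0 0 0 0.95 1" --pt "0 0 0 0 0 0.95 1"

```text
time_s: 8.9
ee_pos: [584.6, 67.0, 301.0]
ee_rot: [180.0, -0.0, -134.9]
force: [-0.4, 0.3, 0.9]
gripper_width: 91.0
gripper_force: 0.0
```

Run:
```python
from workcell import env, eyes
import cv2,numpy as np
s=env.state(); f=eyes.grab_frame("wrist"); print(s["time_s"],s["ee_pos"],s["ee_rot"],s["qpos"])
cv2.imwrite("pics/w2.png",f["pixels"][:,:,::-1]); np.savez("pics/w2.npz",ee_pos=s["ee_pos"],ee_rot=s["ee_rot"],**f)
```

```text
8.9 [584.62914625  67.01418172 300.97146208] [ 1.79994707e+02 -8.19539983e-04 -1.34867620e+02] [ 5.41728783e+00  1.73296404e+01  7.86637612e+01  3.56772338e-03
  8.40106113e+01 -1.29715465e+02]
```

View pics/w2.png

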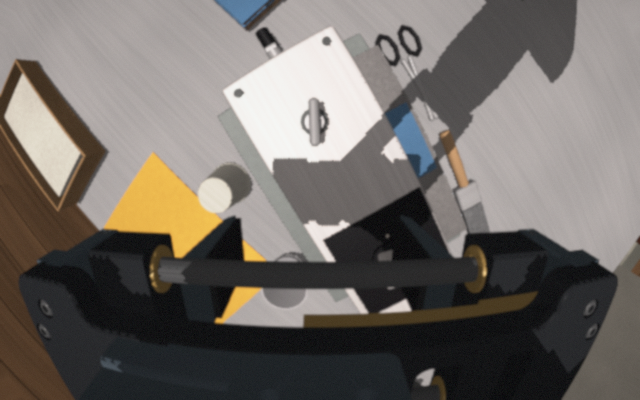

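The wing stands nearly vertical in the image, from (314,97) to (317,145), so the tool yaw nearly matches. I'll measure it closely and check the dial from the top camera.

Run:
```python
from workcell import eyes
import cv2,numpy as np
f=np.load("pics/w2.npz"); p=f["pixels"][:,:,::-1]
a=cv2.resize(p[80:160,275:355],None,fx=6,fy=6,interpolation=cv2.INTER_CUBIC)
t=eyes.grab_frame("top"); b=cv2.resize(t["pixels"][172:225,212:265,::-1],(318,480),interpolation=cv2.INTER_CUBIC)
cv2.imwrite("pics/w2c.png",np.hstack([a,np.clip(b*1.0,0,255).astype(np.uint8)]))
```

```text
(no output)
```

View pics/w2c.png

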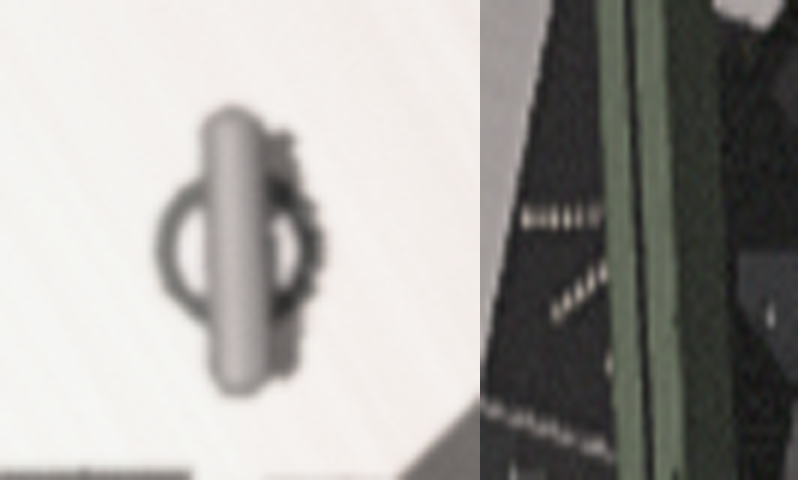

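Run:
```python
from h import *
f=dict(np.load("pics/w2.npz")); W=lambda a,z:wcast(f,f,(275+a[0]/6-.4,80+a[1]/6-.4),z)
a,b=W((232,107),186),W((239,395),186); d=a-b; print("wing",a,b,np.hypot(*d[:2]),(a+b)/2,np.degrees(np.arctan2(d[1],d[0])))
print("boss",W((158,250),146),W((323,250),146),(W((158,250),146)+W((323,250),146))/2)
```

```text
wing [521.8220214   -1.97405556 186.        ] [552.35903303  30.16938508 186.        ] 44.33632659186078 [537.09052721  14.09766476 186.        ] -133.5318954437353
boss [547.09594545   4.38903276 146.        ] [526.84512321  24.59473653 146.        ] [536.97053433  14.49188465 146.        ]
```

Request:
send_rows --pt "-0.095 -0.106 0 0 0 0.023 1" --pt "-0.095 -0.106 0 0 0 0.023 1" --pt "-0.095 -0.106 -0.1 0 0 0.023 0.6" --pt "-0.095 -0.106 -0.16 0 0 0.023 0.2" --pt "-0.095 -0.106 -0.22 0 0 0.023 0" --pt "-0.095 -0.106 -0.26 0 0 0.023 0" --pt "-0.095 -0.106 -0.29 0 0 0.023 0" --pt "-0.095 -0.106 -0.29 0 0 0.023 0" --pt "-0.095 -0.106 -0.29 0 0 0.023 0" --squeeze 15

```text
time_s: 10.12
ee_pos: [537.9, 14.1, 156.8]
ee_rot: [-179.9, 0.1, -133.4]
force: [0.3, -0.5, -0.7]
gripper_width: 46.1
gripper_force: 0.0
```

Request:
send_rows --pt "0 0 0 0 0 0 -0.4" --pt "0 0 0 0 0 0 -0.7" --pt "0 0 0 0 0 0 -1" --pt "0 0 0 0 0 0 -1" --pt "0 0 0 0 0 0 -1" --pt "0 0 0 0 0 0 -1" --pt "0 0 0 0 0 0 -1" --pt "0 0 0 0 0 0 -1"

```text
time_s: 11.12
ee_pos: [537.1, 14.1, 156.3]
ee_rot: [180.0, 0.0, -133.4]
force: [-1.9, 1.6, 5.6]
gripper_width: 19.5
gripper_force: 15.0
```

Run:
```python
from workcell import env
s=env.state(); print(s["ee_pos"],s["ee_rot"],s["torque"],s["force"],s["gripper_width"],s["qpos"][5])
```

```text
[537.12388988  14.13700142 156.25683163] [ 1.79990160e+02  1.58813110e-02 -1.33384352e+02] [0.37666035 0.44445346 0.00198019] [-1.88259081  1.55854424  5.58864656] 19.50303672031034 -136.35518524112365
```

The opening is 19.5 mm where 10 is expected, so I'll check whether it has settled and look at it.

Request:
send_rows --pt "0 0 0 0 0 0 -1" --pt "0 0 0 0 0 0 -1" --pt "0 0 0 0 0 0 -1"

```text
time_s: 11.5
ee_pos: [537.1, 14.2, 156.3]
ee_rot: [180.0, 0.0, -133.4]
force: [-2.5, 1.5, 5.6]
gripper_width: 19.2
gripper_force: 15.0
```

Run:
```python
from workcell import env,eyes
import cv2,numpy as np
s=env.state(); print(s["ee_pos"],s["ee_rot"],s["torque"],s["force"],s["gripper_width"],s["gripper_force"])
t=eyes.grab_frame("scene"); w=eyes.grab_frame("wrist")
np.savez("pics/s3.npz",**t)
a=cv2.resize(t["pixels"][130:250,300:460,::-1],(560,420),interpolation=cv2.INTER_CUBIC)
b=cv2.resize(w["pixels"][170:330,260:380,::-1],(240,320),interpolation=cv2.INTER_CUBIC)
c=np.zeros((420,800,3),np.uint8); c[:,:560]=a; c[:320,560:]=b; cv2.imwrite("pics/s3.png",c)
```

```text
[537.10898188  14.15998154 156.27875026] [ 1.79988214e+02  1.75656007e-02 -1.33384682e+02] [0.40464175 0.39674942 0.0168127 ] [-2.50527558  1.52168505  5.55320672] 19.225755768154954 15.000500679016113
```

View pics/s3.png

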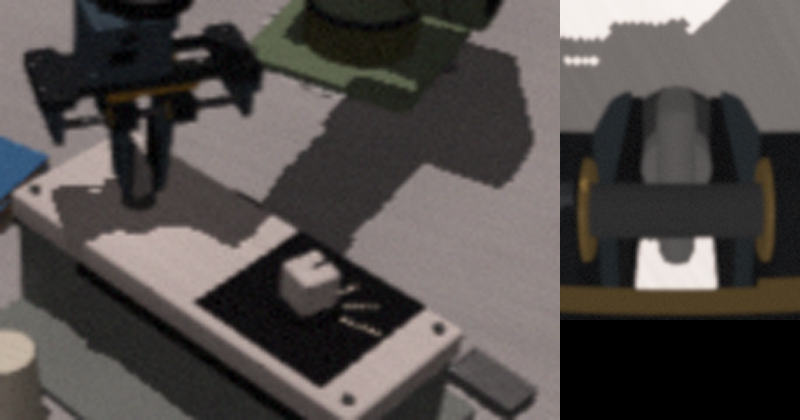

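In the wrist crop the pads straddle the wing, but the tips seem to be held apart by something lower, a collar or the boss (upward force 5.6 N). I'll open a little, rise 9 mm so only the wing is gripped, and close again.

Request:
send_rows --pt "0 0 0 0 0 0 -0.2" --pt "0 0 0 0 0 0 -0.2" --pt "0 0 0.018 0 0 0 -0.2" --pt "0 0 0.018 0 0 0 -0.2" --pt "0 0 0.018 0 0 0 -1" --pt "0 0 0.018 0 0 0 -1" --pt "0 0 0.018 0 0 0 -1" --pt "0 0 0.018 0 0 0 -1" --pt "0 0 0.018 0 0 0 -1" --pt "0 0 0.018 0 0 0 -1"

```text
time_s: 12.85
ee_pos: [537.0, 14.1, 164.9]
ee_rot: [180.0, -0.0, -133.4]
force: [-0.2, 0.4, 0.0]
gripper_width: 18.7
gripper_force: 15.0
```

Run:
```python
from workcell import env,eyes
import cv2,numpy as np
s=env.state(); print(s["ee_pos"],s["ee_rot"],s["torque"],s["force"],s["gripper_width"],s["gripper_force"])
w=eyes.grab_frame("wrist")
b=cv2.resize(w["pixels"][160:300,240:400,::-1],(640,560),interpolation=cv2.INTER_CUBIC)
cv2.imwrite("pics/w4.png",b)
```

```text
[536.952105    14.07252754 164.85454708] [ 1.79970586e+02 -1.45416248e-02 -1.33381138e+02] [ 0.17725     0.21574757 -0.01539617] [-0.23559473  0.43698745  0.02264701] 18.72264923709503 14.999968707561493
```

View pics/w4.png

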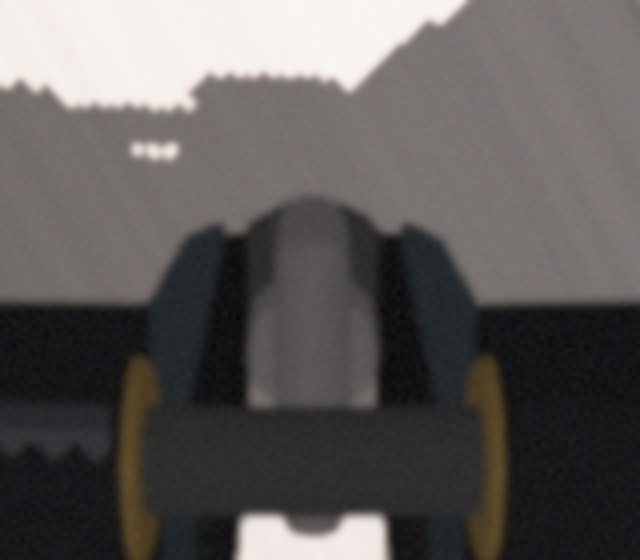

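The force is gone but the opening is 18.7 mm: pale flanks beside the wing at (260,380) and (365,380) suggest a hub. I'll profile its height from the earlier wrist depth image.

Run:
```python
from h import *
f=dict(np.load("pics/w2.npz")); d=f["depth"]; c=np.array(f["ee_pos"])
np.set_printoptions(linewidth=200,suppress=True)
o=np.zeros((60,60))
T=f["T_tool_cam"]; Rt=Ro.from_euler("xyz",f["ee_rot"],degrees=True).as_matrix()
Q=[]
for v in range(92,150):
    for u in range(295,338):
        x=np.array([u-f["cx"],v-f["cy"]]); r=np.hypot(*x); th=r/f["fx"]; z=d[v,u]
        if z<=0: continue
        q=np.r_[x/r*np.tan(th)*z,z]; Q.append(Rt@(T[:3,:3]@q+T[:3,3])+c)
Q=np.array(Q); e=np.radians(-133.5); R=np.array([[np.cos(e),np.sin(e)],[-np.sin(e),np.cos(e)]])
L=(Q[:,:2]-[537,14.2])@R.T
print("rows: along wing -26..26, cols: across -18..18 by 3; max z")
for a in range(-26,27,4):
    print(a,[int(Q[m][:,2].max()) if (m:=(abs(L[:,0]-a)<2)&(abs(L[:,1]-b)<1.5)).any() else 0 for b in range(-18,19,3)])
```

```text
rows: along wing -26..26, cols: across -18..18 by 3; max z
-26 [138, 138, 138, 139, 138, 138, 0, 138, 138, 138, 139, 139, 138]
-22 [139, 139, 138, 138, 138, 185, 185, 184, 138, 138, 138, 138, 138]
-18 [138, 139, 138, 137, 182, 186, 186, 186, 138, 138, 138, 138, 139]
-14 [139, 138, 138, 144, 183, 186, 186, 185, 145, 146, 138, 138, 139]
-10 [138, 139, 145, 146, 182, 186, 186, 185, 146, 146, 147, 138, 138]
-6 [138, 144, 147, 169, 170, 186, 187, 186, 182, 170, 146, 145, 138]
-2 [139, 145, 146, 171, 171, 185, 186, 187, 182, 170, 146, 146, 138]
2 [138, 145, 146, 170, 171, 186, 186, 187, 183, 170, 147, 146, 138]
6 [138, 138, 146, 169, 171, 185, 187, 186, 182, 169, 146, 138, 139]
10 [138, 138, 145, 145, 146, 185, 186, 186, 146, 146, 146, 138, 138]
14 [138, 139, 137, 138, 146, 184, 186, 185, 137, 139, 139, 138, 138]
18 [139, 138, 138, 138, 138, 185, 186, 186, 138, 138, 138, 138, 138]
22 [138, 139, 138, 138, 138, 184, 185, 184, 138, 138, 139, 138, 138]
26 [139, 138, 139, 138, 139, 138, 139, 137, 138, 138, 138, 138, 139]
```

The profile shows a round hub about 19 mm wide, up to z≈170, under a 10 mm wing whose top is at 186. So the tips must stay above 171: rise 8 mm and regrip.

Request:
send_rows --pt "0 0 0 0 0 0 -0.2" --pt "0 0 0 0 0 0 -0.2" --pt "0 0 0.016 0 0 0 -0.2" --pt "0 0 0.016 0 0 0 -0.2" --pt "0 0 0.016 0 0 0 -1" --pt "0 0 0.016 0 0 0 -1" --pt "0 0 0.016 0 0 0 -1" --pt "0 0 0.016 0 0 0 -1" --pt "0 0 0.016 0 0 0 -1" --pt "0 0 0.016 0 0 0 -1" --squeeze 25

```text
time_s: 14.15
ee_pos: [537.0, 14.1, 172.9]
ee_rot: [180.0, -0.0, -133.4]
force: [-1.1, 0.6, -0.9]
gripper_width: 9.7
gripper_force: 25.0
```

```bash
cat > st.py <<'E'
from workcell import env
s=env.state(); print(s["time_s"],s["ee_pos"].round(1),s["ee_rot"].round(2),"T",s["torque"].round(3),"F",s["force"].round(1),s["gripper_width"].round(2),s["gripper_force"].__round__(1),"q6",s["qpos"][5].round(1),"eff6",s["effort"][5].round(3))
E
python3 st.py
```

```text
Traceback (most recent call last):
  File "st.py", line 2, in <module>
    s=env.state(); print(s["time_s"],s["ee_pos"].round(1),s["ee_rot"].round(2),"T",s["torque"].round(3),"F",s["force"].round(1),s["gripper_width"].round(2),s["gripper_force"].__round__(1),"q6",s["qpos"][5].round(1),"eff6",s["effort"][5].round(3))
                                                                                                                                ^^^^^^^^^^^^^^^^^^^^^^^^
AttributeError: 'float' object has no attribute 'round'
```

Opening 9.7 mm: the wing is gripped with little side force. Turn clockwise 40° (at least 46° remain to the seat).

Request:
send_rows --pt "0 0 0 0 0 -0.06 -1" --pt "0 0 0 0 0 -0.12 -1" --pt "0 0 0 0 0 -0.18 -1" --pt "0 0 0 0 0 -0.24 -1" --pt "0 0 0 0 0 -0.3 -1" --pt "0 0 0 0 0 -0.36 -1" --pt "0 0 0 0 0 -0.42 -1" --pt "0 0 0 0 0 -0.48 -1" --pt "0 0 0 0 0 -0.54 -1" --pt "0 0 0 0 0 -0.6 -1" --pt "0 0 0 0 0 -0.66 -1"

```text
time_s: 15.52
ee_pos: [536.6, 14.8, 172.9]
ee_rot: [179.9, -0.1, -173.1]
force: [-1.1, 2.9, 1.1]
gripper_width: 9.8
gripper_force: 25.0
```

```bash
cat > st.py <<'E'
from workcell import env
import numpy as np
r=lambda v,n:np.round(v,n)
s=env.state(); print(r(s["time_s"],2),r(s["ee_pos"],1),r(s["ee_rot"],2),"T",r(s["torque"],3),"F",r(s["force"],1),r(s["gripper_width"],2),r(s["gripper_force"],1),"q6",r(s["qpos"][5],1),"eff6",r(s["effort"][5],3))
E
python3 st.py
```

```text
15.52 [536.6  14.8 172.9] [ 1.799e+02 -6.000e-02 -1.731e+02] T [0.466 0.247 0.098] F [-1.1  2.9  1.1] 9.8 25.0 q6 -96.7 eff6 -0.34
```

Request:
send_rows --pt "0 0 0 0 0 -0.03 -1" --pt "0 0 0 0 0 -0.06 -1" --pt "0 0 0 0 0 -0.09 -1" --pt "0 0 0 0 0 -0.12 -1" --pt "0 0 0 0 0 -0.12 -1"

```text
time_s: 16.15
ee_pos: [536.6, 14.9, 172.8]
ee_rot: [179.9, -0.1, 179.8]
force: [-0.8, 3.9, 0.8]
gripper_width: 10.0
gripper_force: 25.0
```

```bash
python3 st.py
```

```text
16.15 [536.6  14.9 172.8] [ 1.7989e+02 -7.0000e-02  1.7975e+02] T [ 0.948  0.4   -0.053] F [-0.8  3.9  0.8] 10.0 25.0 q6 -89.5 eff6 -0.016
```

Request:
send_rows --pt "0 0 0 0 0 -0.03 -1" --pt "0 0 0 0 0 -0.06 -1" --pt "0 0 0 0 0 -0.09 -1" --pt "0 0 0 0 0 -0.12 -1" --pt "0 0 0 0 0 -0.12 -1"

```text
time_s: 16.77
ee_pos: [536.6, 15.1, 172.9]
ee_rot: [179.9, -0.1, 172.5]
force: [-1.9, 5.4, 1.0]
gripper_width: 9.5
gripper_force: 25.0
```

```bash
python3 st.py
```

```text
16.77 [536.6  15.1 172.9] [ 1.7988e+02 -8.0000e-02  1.7255e+02] T [ 1.027  0.439 -0.056] F [-1.9  5.4  1. ] 9.54 25.0 q6 -82.3 eff6 -0.016
```

Request:
send_rows --pt "0 0.002 0 0 0 -0.03 -1" --pt "0 0.002 0 0 0 -0.06 -1" --pt "0 0.002 0 0 0 -0.09 -1" --pt "0 0.002 0 0 0 -0.12 -1"

```text
time_s: 17.27
ee_pos: [536.7, 15.3, 172.9]
ee_rot: [180.0, -0.1, 165.3]
force: [-2.6, 4.3, 0.2]
gripper_width: 9.6
gripper_force: 25.0
```

```bash
python3 st.py
```

```text
17.27 [536.7  15.3 172.9] [ 1.7997e+02 -7.0000e-02  1.6529e+02] T [0.869 0.601 0.102] F [-2.6  4.3  0.2] 9.64 25.0 q6 -74.9 eff6 -0.138
```

Request:
send_rows --pt "0 0.001 0 0 0 -0.03 -1" --pt "0 0.001 0 0 0 -0.06 -1" --pt "0 0.001 0 0 0 -0.09 -1" --pt "0 0.001 0 0 0 -0.12 -1"

```text
time_s: 17.77
ee_pos: [537.0, 15.2, 172.9]
ee_rot: [-180.0, -0.0, 158.1]
force: [-4.3, 2.1, 0.7]
gripper_width: 12.3
gripper_force: 27.3
```

```bash
python3 st.py
```

```text
17.77 [537.   15.2 172.9] [-179.96   -0.    158.14] T [0.316 0.678 0.972] F [-4.3  2.1  0.7] 12.35 27.3 q6 -67.7 eff6 0.748
```

Seat reached: torque 0.97 N m, with the pads rocked on the wing (12.35 mm). I'll ease back in small steps to find the yaw where the pads lie flat against the seated wing.

Request:
send_rows --pt "0 0 0 0 0 0.03 -1" --pt "0 0 0 0 0 0.05 -1" --pt "0 0 0 0 0 0.05 -1"

```text
time_s: 18.15
ee_pos: [537.0, 15.2, 172.9]
ee_rot: [-180.0, -0.0, 161.2]
force: [-3.9, 0.8, -0.4]
gripper_width: 10.9
gripper_force: 25.2
```

```bash
python3 st.py
```

```text
18.15 [537.   15.2 172.9] [-1.7998e+02 -1.0000e-02  1.6122e+02] T [0.177 0.692 0.736] F [-3.9  0.8 -0.4] 10.92 25.2 q6 -70.8 eff6 0.677
```

Request:
send_rows --pt "0 0 0 0 0 0.02 -1" --pt "0 0 0 0 0 0.02 -1"

```text
time_s: 18.4
ee_pos: [537.0, 15.3, 172.9]
ee_rot: [-180.0, -0.0, 162.4]
force: [-3.5, -0.4, -1.4]
gripper_width: 10.8
gripper_force: 24.8
```

```bash
python3 st.py
```

```text
18.4 [537.   15.3 172.9] [-1.7998e+02 -1.0000e-02  1.6242e+02] T [0.065 0.751 0.581] F [-3.5 -0.4 -1.4] 10.8 24.8 q6 -72.0 eff6 0.573
```

Request:
send_rows --pt "0 0 0 0 0 0.02 -1" --pt "0 0 0 0 0 0.02 -1"

```text
time_s: 18.65
ee_pos: [537.0, 15.3, 172.9]
ee_rot: [-180.0, -0.0, 163.6]
force: [-4.3, -0.6, -2.0]
gripper_width: 10.1
gripper_force: 24.6
```

```bash
python3 st.py
```

```text
18.65 [537.   15.3 172.9] [-1.7998e+02 -1.0000e-02  1.6361e+02] T [-0.038  0.756  0.458] F [-4.3 -0.6 -2. ] 10.08 24.6 q6 -73.2 eff6 0.43
```

Request:
send_rows --pt "0 0 0 0 0 0.02 -1" --pt "0 0 0 0 0 0.02 -1"

```text
time_s: 18.9
ee_pos: [537.1, 15.3, 172.8]
ee_rot: [-180.0, -0.0, 164.8]
force: [-3.6, -1.1, -1.7]
gripper_width: 10.0
gripper_force: 24.9
```

```bash
python3 st.py
```

```text
18.9 [537.1  15.3 172.8] [-1.7999e+02 -1.0000e-02  1.6480e+02] T [-0.186  0.697  0.244] F [-3.6 -1.1 -1.7] 9.96 24.9 q6 -74.4 eff6 0.214
```

Request:
send_rows --pt "0 0 0 0 0 0.02 -1" --pt "0 0 0 0 0 0.02 -1"

```text
time_s: 19.15
ee_pos: [537.1, 15.3, 172.9]
ee_rot: [-180.0, -0.0, 166.0]
force: [-3.9, -1.6, -1.9]
gripper_width: 10.0
gripper_force: 24.9
```

```bash
python3 st.py
```

```text
19.15 [537.1  15.3 172.9] [-1.7999e+02 -1.0000e-02  1.6601e+02] T [-0.235  0.722  0.047] F [-3.9 -1.6 -1.9] 9.98 24.9 q6 -75.6 eff6 0.029
```

The torque falls linearly to zero at yaw ≈166.2°, so that is the seat (the start was then 60° ≈ 1.05 rad out, within the stated range). Now back off 90°, to yaw ≈256.5° with a little allowance for friction wind-up.

Request:
send_rows --pt "0 0 0 0 0 0.06 -1" --pt "0 0 0 0 0 0.12 -1" --pt "0 0 0 0 0 0.18 -1" --pt "0 0 0 0 0 0.24 -1" --pt "0 0 0 0 0 0.3 -1" --pt "0 0 0 0 0 0.36 -1" --pt "0 0 0 0 0 0.42 -1" --pt "0 0 0 0 0 0.48 -1" --pt "0 0 0 0 0 0.54 -1" --pt "0 0 0 0 0 0.6 -1" --pt "0 0 0 0 0 0.66 -1" --pt "0 0 0 0 0 0.72 -1" --pt "0 0 0 0 0 0.78 -1" --pt "0 0 0 0 0 0.84 -1" --pt "0 0 0 0 0 0.9 -1" --pt "0 0 0 0 0 0.9 -1"

```text
time_s: 21.15
ee_pos: [537.2, 14.6, 172.9]
ee_rot: [-179.9, -0.1, -140.0]
force: [-3.1, -3.9, -2.5]
gripper_width: 9.6
gripper_force: 25.0
```

```bash
python3 st.py
```

```text
21.15 [537.2  14.6 172.9] [-1.7992e+02 -6.0000e-02 -1.4000e+02] T [-0.703  0.68   0.03 ] F [-3.1 -3.9 -2.5] 9.64 25.0 q6 -129.6 eff6 -0.043
```

The last joint would pass its limit on the rest of this turn (q6 is -130° already, 36° still to go). The wing stays where it's left, so I'll release, rise, flip the tool by half a turn and regrip.

Request:
send_rows --pt "0 0 0 0 0 0 -0.2" --pt "0 0 0 0 0 0 -0.1" --pt "0 0 0 0 0 0 -0.1" --pt "0 -0.003 0.04 0 0 0 -0.1" --pt "0 -0.003 0.08 0 0 0 -0.1" --pt "0 -0.003 0.08 0 0 -1 -0.1" --pt "0 -0.003 0.08 0 0 -1 -0.1" --pt "0 -0.003 0.08 0 0 -1 -0.1" --pt "0 -0.003 0.08 0 0 -1 -0.1" --pt "0 -0.003 0.08 0 0 -1 -0.1" --pt "0 -0.003 0.08 0 0 -1 -0.1" --pt "0 -0.003 0.08 0 0 -1 -0.1"

```text
time_s: 22.65
ee_pos: [537.5, 14.2, 213.2]
ee_rot: [180.0, 0.0, 160.1]
force: [-0.2, -0.1, 0.2]
gripper_width: 40.9
gripper_force: 0.0
```

Request:
send_rows --pt "0 0 0 0 0 -1 -0.1" --pt "0 0 0 0 0 -1 -0.1" --pt "0 0 0 0 0 -1 -0.1" --pt "0 0 0 0 0 -1 -0.1" --pt "0 0 0 0 0 -1 -0.1" --pt "0 0 0 0 0 -1 -0.1" --pt "0 0 0 0 0 -1 -0.1"

```text
time_s: 23.52
ee_pos: [537.3, 14.1, 213.1]
ee_rot: [180.0, -0.0, 100.2]
force: [0.1, 0.5, -0.3]
gripper_width: 40.8
gripper_force: 0.0
```

Request:
send_rows --pt "0 0 0 0 0 -1 -0.1" --pt "0 0 0 0 0 -1 -0.1" --pt "0 0 0 0 0 -1 -0.1" --pt "0 0 0 0 0 -1 -0.1" --pt "0 0 0 0 0 -1 -0.1" --pt "0 0 0 0 0 -1 -0.1" --pt "0 0 0 0 0 -1 -0.1" --pt "0 0 0 0 0 -1 -0.1"

```text
time_s: 24.52
ee_pos: [537.2, 14.1, 213.0]
ee_rot: [180.0, -0.0, 40.2]
force: [-0.1, -0.4, 0.7]
gripper_width: 41.3
gripper_force: 0.0
```

```bash
python3 st.py
python3 - <<'E'
from workcell import env,eyes
from h import *
s=env.state(); w=eyes.grab_frame("wrist"); t=eyes.grab_frame("top")
a=cv2.resize(w["pixels"][150:310,230:410,::-1],(450,400),interpolation=cv2.INTER_CUBIC)
b=cv2.resize(t["pixels"][165:235,205:265,::-1],(343,400),interpolation=cv2.INTER_CUBIC)
cv2.imwrite("pics/w5.png",np.hstack([a,b]))
E
```

```text
24.52 [537.2  14.1 213. ] [ 1.7999e+02 -1.0000e-02  4.0180e+01] T [-0.105  0.105  0.019] F [-0.1 -0.4  0.7] 41.27 0.0 q6 50.1 eff6 -0.015
```

View pics/w5.png

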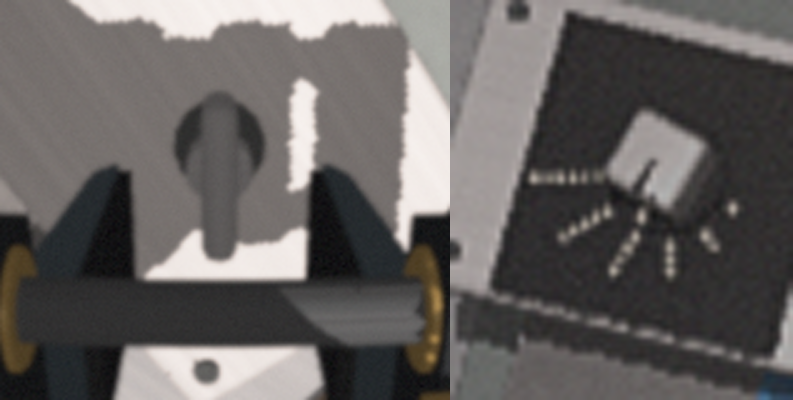

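The dial's pointer (right) is on the four-dot row, and the wing (left) is centred between the fingers and parallel to them. Descend and regrip, then turn the remaining 36.5°.

Request:
send_rows --pt "0 0 -0.04 0 0 0 -0.1" --pt "0 0 -0.07 0 0 0 -0.1" --pt "0 0 -0.08 0 0 0 -0.1" --pt "0 0 -0.08 0 0 0 -0.1" --pt "0 0 -0.08 0 0 0 -0.6" --pt "0 0 -0.08 0 0 0 -1" --pt "0 0 -0.08 0 0 0 -1" --pt "0 0 -0.08 0 0 0 -1" --pt "0 0 -0.08 0 0 0 -1" --pt "0 0 -0.08 0 0 0 -1"

```text
time_s: 25.88
ee_pos: [537.1, 14.2, 173.2]
ee_rot: [-180.0, -0.0, 40.0]
force: [-1.1, 1.2, 4.1]
gripper_width: 9.6
gripper_force: 25.0
```

```bash
python3 st.py
```

```text
25.88 [537.1  14.2 173.2] [-1.7999e+02 -2.0000e-02  4.0020e+01] T [0.197 0.373 0.079] F [-1.1  1.2  4.1] 9.62 25.0 q6 50.3 eff6 0.043
```

Request:
send_rows --pt "0 0 0 0 0 0.06 -1" --pt "0 0 0 0 0 0.12 -1" --pt "0 0 0 0 0 0.18 -1" --pt "0 0 0 0 0 0.24 -1" --pt "0 0 0 0 0 0.3 -1" --pt "0 0 0 0 0 0.36 -1" --pt "0 0 0 0 0 0.42 -1" --pt "0 0 0 0 0 0.48 -1" --pt "0 0 0 0 0 0.54 -1" --pt "0 0 0 0 0 0.58 -1" --pt "0 0 0 0 0 0.607 -1" --pt "0 0 0 0 0 0.607 -1" --pt "0 0 0 0 0 0.607 -1"

```text
time_s: 27.5
ee_pos: [537.6, 13.9, 173.2]
ee_rot: [179.9, -0.0, 76.4]
force: [1.5, 0.5, 2.7]
gripper_width: 9.5
gripper_force: 25.0
```

```bash
python3 st.py
```

```text
27.5 [537.6  13.9 173.2] [179.92  -0.    76.43] T [-0.029 -0.113  0.045] F [1.5 0.5 2.7] 9.47 25.0 q6 13.8 eff6 0.057
```

The wing is at 76.4°, 90° from the seat, still gripped at 25 N. The dial is on four and released. Handing in.

```bash
python3 -c "
from workcell import env
print(env.job_done())"
```

```text
the job is handed in; nothing more can be done
None
```

The job is handed in: the dial is on the four-dot row and released, and the wing screw was seated, backed off a quarter turn (about 90° by the tool angle) and is still gripped, having been let go and regripped once partway through the back-off because the wrist would have passed its limit.

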